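# Close out a bridge count on the counting tray

### The arm

A 6-joint arm with a two-finger parallel gripper is mounted at the origin on the work surface. World frame = base frame: x ahead of the robot, y to its left, z up, the work surface at z = 0. Lengths are in m, angles in degrees, forces in N, time in s.
With the tool pointing down it reaches from about 0.3 to 0.75 m from the base axis. Payload 8.5 kg.
Tool frame: the origin (TCP) lies on the centre line of the jaws, within the pads' length; the fingertips stand 19 mm ahead of it and the grasp point (between the pads) is the TCP (env.tcp_to_tips is the z of the fingertips in the tool frame, in m); z points along the fingers, y is the line along which they close (so a half turn about z gives the same grasp; the last joint's range is limited). The gripper opens to 85 mm and grips with 20 to 120 N. Pads are 22 mm wide; open, the fingers measure 114 mm over their backs; the gripper's body (76 mm by 85 mm) begins 54 mm behind the grasp point. The pads swing forward as they close: fully open they stand 13 mm farther back than shut.
Start: joints at [61.518, 21.807, 74.336, -0, 83.858, -12.336], TCP at [0.153, 0.528, 0.25] pointing down, gripper open.
Joint ranges: [-178.18, 178.18], [-50.72, 133.34], [12.68, 142.11], [-81.47, 261.47], [9.98, 163.14], [-165.26, 165.26]. Speed limits (degrees/s): [136.94, 136.94, 180, 180, 180, 180].

### API

Orientations are given as a 3x3 rotation matrix whose columns are the frame's x, y, z axes.
In Python, from rig import env gives the robot as it stands.
- The arm moves only by the tool servo_tool, never from a script. Its argument "steps" is a list of rows, each an object of numbers: "tx", "ty", "tz": the shift along the world's x, y, z in cm; "yaw": the turn about the world's z in degrees; "claw": the finger opening in cm, from 0 to 8.54. In form: [{"tx": .., "ty": .., "tz": .., "yaw": .., "claw": ..}, ...]. A call has 1 to 20 rows; each row shifts and turns the commanded pose from where the row before left it; what a row does not reach is not made up. A row lasts 1/10 s, in which the tool goes at most 50 mm and 8.59 degrees, less where a joint would pass 70% of its speed; a pose out of reach is approached as far as the arm can. A call with a gripper value outside its range is refused whole. The fingers move at their own pace and stop on an object; "newtons" is the grip in N (left out, the last holds). Time passes only in rows, so rows that do not move let the fingers close. It gives the time, the measured TCP pose, the force, the opening and the grip force at its end, in the units of the state.
- env.observe(): the state, without advancing time (a new reading comes with each control period).
- env.get_image(name): name is "side" or "top"; returns (picture, depth): 480x640x3 uint8, red, green, blue; 480x640 float32, m along the optical axis (not along the pixel's ray), 0 where there is no reading.
- env.camera_model(name): a dict with "fovy" (degrees; the focal length in pixels is half the picture's height over the tangent of half this angle, whatever the lens; pixels are square), "cx", "cy" (the principal point, pixels), "T" (4x4, takes a point from camera to world coordinates). Camera axes: x right, y down, z forward; pixel columns grow to the right and rows downward; lengths in m; the calibration is good to about 2 mm. A picture is of the moment at which its call begins. camera_model takes no time and is no camera call.
- env.close_job(): hands the job in; it is judged then, once.
The state is a dict: "time_s": time; "q": joint angles; "qvel": joint speeds; "joint_efforts": joint torques, N m; "position": TCP position; "tool_rot": TCP orientation; "ft_force": force on the tool from outside, world axes, zero at the start; "wrist_torque": the same for the moment, N m; "grip_width": finger opening in m; "gripper_force": force on a finger pad.
Only numpy, scipy, OpenCV 4.12 (cv2) and the standard library are available. Lean on these libraries where they do the work, as an engineer would, in place of code of your own. Each camera call takes 0.05 s, during which the arm holds its last target. There are 200 camera calls.

### The job

Close out this count of ukulele bridges on the blue counting tray: without picking them up, sweep the two dark rosewood bridges off the deck into the trough on the robot's side, sweep the pale maple extra off the other edge into the return bin, and shut the trough's clear lid fully. Set the tally dial back for the next count by turning its black knob until the pointer reads zero (the long red mark). Leave the other things on the ledge where they are.

Things in the scene. Friction and masses are not known exactly. Their poses are not given: they have to be found in the camera images.
- tray: Two-tone blue counting tray, fixed, 216 (x, away from the robot) x 286 (y) x 52 high; origin: centre of its underside, z up. Along x: trough -104 to -56, raised lighter deck -56 to +54, return bin +54 to +104, outer walls 4 thick. Deck top and walls are 52 high, trough and bin floors 6. The deck's edges at x -56 and +54 are open: what is pushed over them drops in. Its ends (y +-139) have rails 10 high.
- trough (a point): Centre of the trough's inner floor, 48 (x) x 278 (y), 46 deep; axes as the tray's.
- return_bin (a point): Centre of the return bin's inner floor, 50 (x) x 278 (y), 46 deep, always open above; axes as the tray's.
- dark_a_center (a point): Dark brown rosewood ukulele bridge lying on the deck, 76 long, 22 wide, 12 high over the middle 50 of its length, 7 high at the wings; 25 g; thin white strip on top. The point is its centre, 6 above its underside; y along its length, z up. It lies within 9 degrees of the tray's y, in one of three places 92 apart along the tray's y (which colour lies where varies). One of two alike.
- dark_b_center (a point): The other dark brown rosewood ukulele bridge lying on the deck, 76 long, 22 wide, 12 high over the middle 50 of its length, 7 high at the wings; 25 g; thin white strip on top. The point is its centre, 6 above its underside; y along its length, z up. It lies within 9 degrees of the tray's y, in one of three places 92 apart along the tray's y (which colour lies where varies). 
- pale_center (a point): The pale yellow maple ukulele bridge lying on the deck, 76 long, 22 wide, 12 high over the middle 50 of its length, 7 high at the wings; 25 g; thin white strip on top. The point is its centre, 6 above its underside; y along its length, z up. It lies within 9 degrees of the tray's y, in one of three places 92 apart along the tray's y (which colour lies where varies). The extra.
- lid (a joint): Angle of the trough's clear lid, rad: 0 shut (level over the trough), 1.57 upright, up to 1.9 leaning to the robot. It starts open, 1.3 to 1.75. The hinge is stiff (0.04 N m): it stays where it is left. Push the free edge over and down, away from the robot, until it stops at 0; 6 N is ample.
- lid_hinge (a point): Middle of the lid's hinge axis, along the tray's y, at tray x -106, 54 above the ledge; axes as the tray's.
- lid_edge (a point): Middle of the lid's free edge, half-way through its thickness; x points from the hinge to the edge, y along the edge, z out of the outer face (up when shut, to the robot when upright). The lid is 54 from hinge to edge, 276 wide, 4 thick, its inner face at the hinge axis. On its outer face by the edge is a blue thumb lip 80 wide, 6 high, 46 to 52 from the hinge.
- tally (a joint): Angle of the tally dial's knob, rad: 0 when the pointer is on zero, growing clockwise as seen looking at the dial. It starts 0.6 to 1.4 clockwise of zero; it can be turned past zero (range -2.6 to 2.6, no stop or click there). Friction 0.05 N m: it stays where it is left.
- knob_grip (a point): Tally dial's black pointer knob: a bar 58 long, 16 wide, from 8 to 34 above the dial face, on a boss 38 across. The point is on the axis, 21 above the face; z out of the dial (34 degrees from vertical, leaning to the robot), x along the bar to its pointer end (white line), y across. White dial 110 across on a 116 square plate, fixed, right (-y) of the tray; zero is the long red mark at its far edge.
- harp_case: Red plastic harmonica case, shut, 52 x 130 x 34, loose, left of the tray; origin at the centre of its underside. Not to be moved.
- harmonica: Chrome diatonic harmonica, 27 x 100 x 20, loose, beyond the tray; origin at the centre of its underside. Not to be moved.
- winder: Green plastic peg winder, 107 x 30 x 25, loose, right of and beyond the tray; origin under its shaft. Not to be moved.
- mug: White ceramic mug, 82 across, 98 high, holding two wooden drumsticks that lean out away from the robot to about 390 high; loose, left of and beyond the tray; origin at the centre of its underside. Not to be moved.

How it is judged (in metres and radians):
At the end, for the whole second after the job is handed in: Both dark bridges lie at rest in the trough (centres inside its walls and below its rim), the pale one at rest in the return bin, the lid is shut to within 0.06 rad and the tally knob points to zero within 0.12 rad (x of dark_a_center in the frame of tray between -0.104 and -0.056 m and y of dark_a_center in the frame of tray between -0.14 and 0.14 m and z of each of dark_a_center, dark_b_center, pale_center in the frame of tray below 0.046 m and x of dark_b_center in the frame of tray between -0.104 and -0.056 m and y of dark_b_center in the frame of tray between -0.14 and 0.14 m and x of pale_center in the frame of tray between 0.054 and 0.104 m and y of pale_center in the frame of tray between -0.14 and 0.14 m and value of joint lid below 0.06 rad and value of joint tally between -0.12 and 0.12 rad and linear speed of each of dark_a, dark_b, pale below 0.02 m/s); the robot touches nothing.
It fails at once if a bridge is picked up: lifted more than 30 mm above the deck instead of swept (z of any of dark_a_center, dark_b_center, pale_center in the frame of tray above 0.088 m).
It fails at once if the red harmonica case is pushed more than 30 mm (distance of harp_case from where it was at the start of the episode above 0.03 m).
It fails at once if the harmonica is pushed more than 30 mm (distance of harmonica from where it was at the start of the episode above 0.03 m).
It fails at once if the peg winder is pushed more than 30 mm (distance of winder from where it was at the start of the episode above 0.03 m).
It fails at once if the mug with the drumsticks is pushed more than 30 mm (distance of mug from where it was at the start of the episode above 0.03 m).
It also fails if it takes over 64 s, if anything falls off the work surface, if the arm or the gripper's body presses on something with over 40 N, if the wrist force passes 120 N, or if a joint passes its speed limit or range.

## Working session

There is one attempt and no reset: what is moved stays moved. The work goes in short steps, Python scripts to look and compute and a tool call to move; the robot and the scene stay as the last step left them, time stands still between calls to the robot, and variables do not carry over. Pictures are saved under pics/ and viewed, at most 10 in all, crops included, and the job is handed in when it is done.

Besides the shell and the picture viewer there is one more tool, called as name(argument=value, ...), one argument or row to a line, values as JSON. servo_tool: Moves the arm, as the interface text tells. Its arguments: {"type":"object","properties":{"steps":{"type":"array"},"newtons":{"type":"number"}},"required":["steps"]}

```bash
mkdir -p pics; cat > h.py <<'E'
import numpy as np, cv2
from rig import env
def snap(n,f):
    im,d=env.get_image(n); cv2.imwrite(f'pics/{f}.png',im[:,:,::-1]); np.save(f'pics/{f}.npy',d); return im,d
def pt(n,f,u,v,r=1):
    d=np.load(f'pics/{f}.npy'); c=env.camera_model(n); F=240/np.tan(np.radians(c['fovy'])/2)
    z=np.median(d[v-r:v+r+1,u-r:u+r+1]); p=np.array([(u-c['cx'])/F*z,(v-c['cy'])/F*z,z,1]); return (c['T']@p)[:3]
def ptz(n,u,v,Z):
    c=env.camera_model(n); F=240/np.tan(np.radians(c['fovy'])/2)
    r=c['T'][:3,:3]@np.array([(u-c['cx'])/F,(v-c['cy'])/F,1]); o=c['T'][:3,3]; return o+r*(Z-o[2])/r[2]
E
python3 - <<'E'
from h import *
snap('top','t0'); snap('side','s0')
for n in('top','side'): print(n,env.camera_model(n))
o=env.observe(); print(o['position'],o['tool_rot'],o['grip_width'],env.tcp_to_tips)
E
```

```text
top {'fovy': 52.2069448168275, 'cx': 315.8329620451536, 'cy': 244.9356112707063, 'T': array([[-0.01001044, -0.99393787,  0.10948652,  0.52344963],
       [-0.99981135,  0.00812627, -0.01764189,  0.0016493 ],
       [ 0.01664523, -0.10964246, -0.99383171,  1.00256251],
       [ 0.        ,  0.        ,  0.        ,  1.        ]])}
side {'fovy': 56.179998014179255, 'cx': 321.75477183653913, 'cy': 227.98079399890668, 'T': array([[ 0.90131092, -0.2896901 ,  0.3220532 ,  0.35742487],
       [-0.43269608, -0.56723185,  0.70072972, -0.58821114],
       [-0.02031563, -0.7709265 , -0.63660003,  0.60383875],
       [ 0.        ,  0.        ,  0.        ,  1.        ]])}
[0.15280746 0.52810994 0.24977196] [[-9.60565065e-01  2.78054586e-01 -6.35096561e-04]
 [ 2.78055156e-01  9.60564438e-01 -1.13610035e-03]
 [ 2.94153257e-04 -1.26789018e-03 -9.99999153e-01]] 0.0854163382086783 0.019
```

View pics/t0.png

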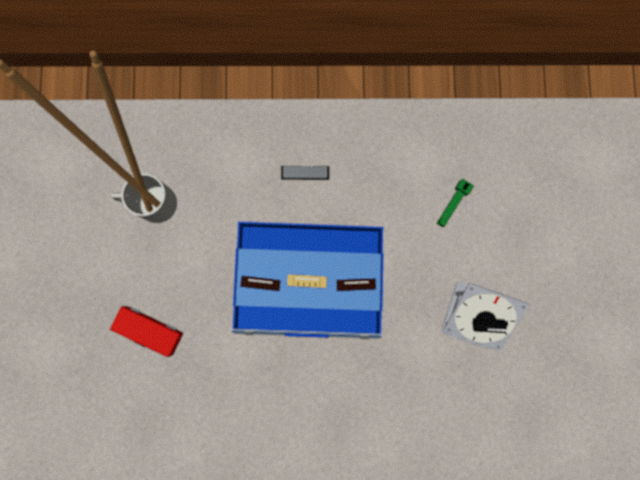

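View pics/s0.png

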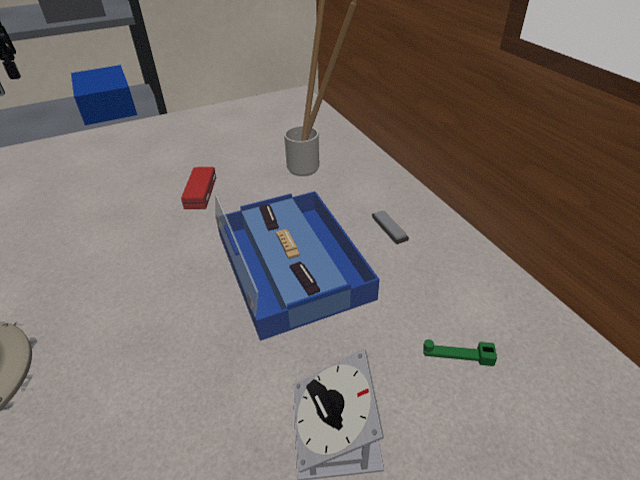

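The top view shows the tray with corners near (240,223), (383,227), (381,336) and (234,333). On the deck are dark, pale and dark bridges at about (260,284), (307,282) and (356,285). The dial is at (487,318), with its red mark at (497,299) and the pointer to the right. In the side view the lid is open, about upright. I'll enlarge the tray and the dial.

```bash
python3 - <<'E'
from h import *
im=cv2.imread('pics/t0.png'); a=cv2.resize(im[210:350,225:395],(680,560),interpolation=cv2.INTER_CUBIC)
cv2.imwrite('pics/c1.png',a)
s=cv2.imread('pics/s0.png')
b=np.hstack([cv2.resize(im[275:355,437:537],(400,320),interpolation=3),cv2.resize(s[345:480,285:390],(400,514),interpolation=3)[:320*1+194][:514][:320]]) if 0 else None
A=cv2.resize(im[275:355,437:537],(400,320),interpolation=3); B=cv2.resize(s[345:475,285:390],(400,495),interpolation=3)
C=np.zeros((495,800,3),np.uint8); C[:320,:400]=A; C[:,400:]=B; cv2.imwrite('pics/c2.png',C)
for n,u,v in [('top',240,226),('top',379,230),('top',260,284),('top',307,282),('top',356,285),('top',250,270),('top',370,272),('top',240,300),('top',497,299),('top',470,330),('top',483,315),('top',500,325),('top',310,172),('top',145,330),('top',464,186),('top',310,330)]:
    print(u,v,pt('top','t0',u,v).round(4))
E
```

```text
240 226 [0.6691 0.135  0.0354]
379 230 [ 0.6595 -0.1426  0.0317]
260 284 [0.5528 0.0924 0.0627]
307 282 [0.5557 0.0026 0.0633]
356 285 [ 0.5491 -0.0912  0.0634]
250 270 [0.5804 0.1129 0.0511]
370 272 [ 0.5744 -0.1201  0.0511]
240 300 [0.5228 0.1317 0.0523]
497 299 [ 0.5199 -0.3452  0.1055]
470 330 [ 0.4613 -0.3085  0.0582]
483 315 [ 0.4907 -0.3227  0.0924]
500 325 [ 0.4732 -0.3455  0.1127]
310 172 [ 0.7824 -0.0053  0.0197]
145 330 [0.4668 0.3177 0.0341]
464 186 [ 0.7507 -0.3211  0.0219]
310 330 [ 0.4615 -0.0026  0.0062]
```

View pics/c1.png

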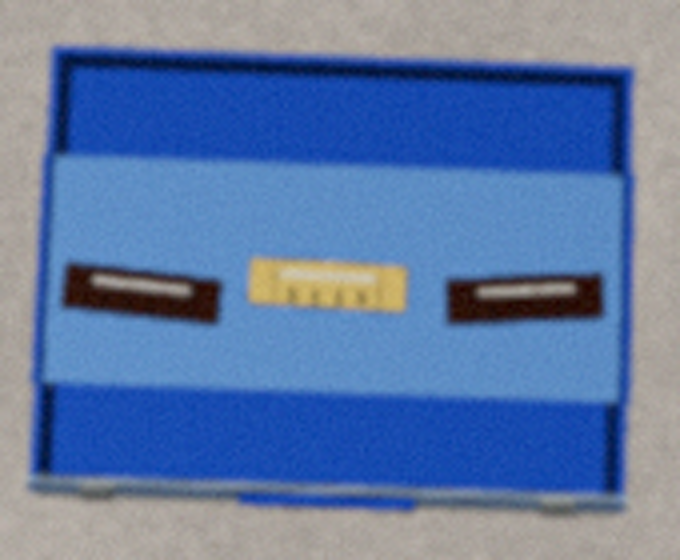

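View pics/c2.png

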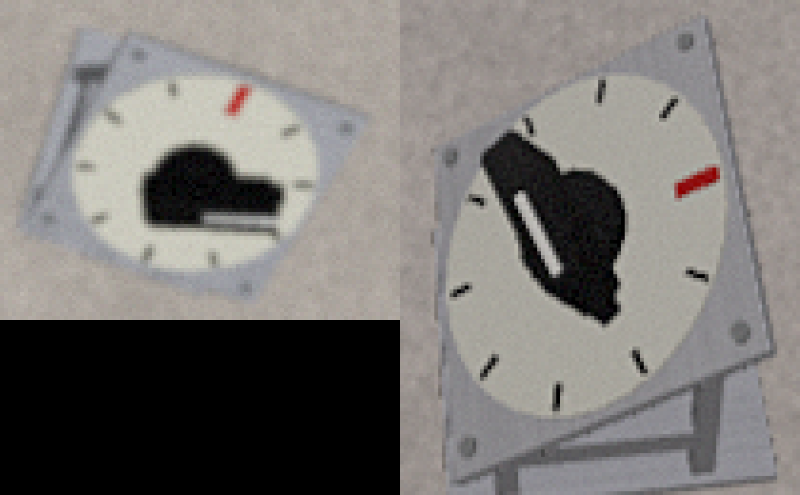

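Crop 1: the deck's bin edge runs (50,155) to (628,174) and its trough edge (42,382) to (625,402). The bridge centres are at (142,293), (328,285) and (526,299). Crop 2: the red mark is at (238,101), and the pointer's white line runs right from (200,218) to (280,218). Next I'll compute the tray frame and the dial geometry.

```bash
cat > m.py <<'E'
from h import *
T=lambda u,v,z: ptz('top',225+u/4-.4,210+v/4-.4,z)
a,b,c,d=T(50,155,.052),T(628,174,.052),T(42,382,.052),T(625,402,.052)
yv=(a-b)+(c-d); yv[2]=0; yv/=np.linalg.norm(yv); xv=np.array([yv[1],-yv[0],0])
cen=(a+b+c+d)/4+xv*.001
print('deck w',(a+b-c-d)@xv/2,'yaw',np.degrees(np.arctan2(-xv[1]*-1,xv[0])),'len',np.linalg.norm(a-b),'cen',cen)
for n,u,v,e in [('L',142,293,((62,285),(218,302))),('M',328,285,((249,280),(406,290))),('R',526,299,((448,304),(602,294)))]:
    p=T(u,v,.06); q=[T(*k,.059) for k in e]; w=q[0]-q[1]
    print(n,p.round(4),'tray',((p-cen)@xv).round(4),((p-cen)@yv).round(4),'ang',np.degrees(np.arctan2(-w[0],w[1])))
# dial
def cloud(n,f,u0,u1,v0,v1):
    P=[];C=[];im=cv2.imread(f'pics/{f}.png')
    for v in range(v0,v1):
        for u in range(u0,u1): P.append(pt(n,f,u,v,0));C.append(im[v,u])
    return np.array(P),np.array(C).astype(int)
def dial(n,f,box):
    P,C=cloud(n,f,*box); ok=(C.min(1)>185)&(C.max(1)-C.min(1)<40)&(P[:,2]>.03)
    Q=P[ok]
    for _ in range(4):
        m=Q.mean(0); nn=np.linalg.svd(Q-m)[2][2]; nn*=np.sign(nn[2]); h=(Q-m)@nn; Q=Q[abs(h)<.004]
    h=(P-m)@nn; up=np.array([1,0,0])-nn*nn[0]; up/=np.linalg.norm(up); rt=np.cross(up,nn)
    red=(C[:,2]>130)&(C[:,1]<90)&(abs(h)<.01); r=P[red].mean(0)
    dark=(C.max(1)<70)
    E=np.c_[(Q-m)@rt,(Q-m)@up]; hull=cv2.convexHull(E.astype(np.float32)); ce,rad=cv2.minEnclosingCircle(hull)
    o=m+rt*ce[0]+up*ce[1]; z0=(r-o); print(n,'n',nn.round(3),'lean',np.degrees(np.arccos(nn[2])),'o',o.round(4),'rad',rad,'red r',np.linalg.norm(z0))
    z0/=np.linalg.norm(z0); rr=np.cross(z0,nn)
    top=(h>.028)&(h<.04)&(np.linalg.norm(P-o-h[:,None]*nn,axis=1)<.04); K=np.c_[(P[top]-o)@rr,(P[top]-o)@z0]; k=K.mean(0); ax=np.linalg.svd(K-k)[2][0]
    wl=top&(C.min(1)>110); W=np.c_[(P[wl]-o)@rr,(P[wl]-o)@z0]
    if len(W): ax*=np.sign(ax@(W.mean(0)-k)) 
    print('n top',top.sum(),'c',k.round(4),'ext',np.ptp((K-k)@ax),'white',len(W),W.mean(0) if len(W) else 0,'tally',np.arctan2(*ax),'z0',z0.round(3),'rr',rr.round(3))
if __name__=='__main__':
    dial('top','t0',(437,537,275,355)); dial('side','s0',(285,390,345,475))
E
python3 m.py
```

```text
deck w 0.11003079523985822 yaw -2.455429843042399 len 0.28185926592116806 cen [ 0.56291622 -0.00098783  0.052     ]
L [0.5551 0.0925 0.06  ] tray -0.0118 0.093 ang -6.749502755528724
M [0.5581 0.0033 0.06  ] tray -0.005 0.0041 ang -4.176144376458496
R [ 0.5505 -0.0917  0.06  ] tray -0.0086 -0.0912 ang 3.15176897639723Traceback (most recent call last):
  File "m.py", line 32, in <module>
    dial('top','t0',(437,537,275,355)); dial('side','s0',(285,390,345,475))
    ~~~~^^^^^^^^^^^^^^^^^^^^^^^^^^^^^^
  File "m.py", line 17, in dial
    P,C=cloud(n,f,*box); ok=(C.min(1)>185)&(C.max(1)-C.min(1)<40)&(P[:,2]>.03)
        ~~~~~^^^^^^^^^^
  File "m.py", line 14, in cloud
    for u in range(u0,u1): P.append(pt(n,f,u,v,0));C.append(im[v,u])
                                    ~~^^^^^^^^^^^
  File "h.py", line 6, in pt
    d=np.load(f'pics/{f}.npy'); c=env.camera_model(n); F=240/np.tan(np.radians(c['fovy'])/2)
                                  ~~~~~~~~~~~~~~~~^^^
ValueError: time passes only in moves, steps and waits
```

The deck comes out 110 mm wide, as it should, with tray yaw -2.46°. I'll move over to the left dark bridge first.

servo_tool(
  steps=[
    {"tx":2.2,"ty":-2.2,"claw":2.5,"yaw":7},
    {"tx":2.2,"ty":-2.2,"yaw":6.7},
    {"tx":2.2,"ty":-2.2},
    {"tx":2.2,"ty":-2.2},
    {"tx":2.2,"ty":-2.2},
    {"tx":2.2,"ty":-2.2},
    {"tx":2.2,"ty":-2.2},
    {"tx":2.2,"ty":-2.2},
    {"tx":2.2,"ty":-2.2},
    {"tx":2.2,"ty":-2.2},
    {"tx":2.2,"ty":-2.2},
    {"tx":2.2,"ty":-2.2},
    {"tx":2.2,"ty":-2.2},
    {"tx":2.2,"ty":-2.2},
    {"tx":2.2,"ty":-2.2},
    {"tx":2.2,"ty":-2.2},
    {"tx":2.2,"ty":-2.2},
    {"tx":2.2,"ty":-2.2},
    {"tx":2.2,"ty":-2.2},
    {"tx":2.0,"ty":-2.0},
  ],
)

```text
invalid input at $.steps[0]: expected keys tx, ty, tz, yaw, claw
```

```bash
sed -i 's/^from rig import env/from rig import env\nimport functools/' h.py
cat >> h.py <<'E'
CM={n:env.camera_model(n) for n in('top','side')}
class _E:
    def __getattr__(s,k): return getattr(_real,k)
    def camera_model(s,n): return CM[n]
_real=env; env=_E()
_D={}
def pt(n,f,u,v,r=1):
    if f not in _D: _D[f]=np.load(f'pics/{f}.npy')
    d=_D[f]; c=CM[n]; F=240/np.tan(np.radians(c['fovy'])/2)
    z=np.median(d[v-r:v+r+1,u-r:u+r+1]); return (c['T']@np.array([(u-c['cx'])/F*z,(v-c['cy'])/F*z,z,1]))[:3]
E
python3 m.py | tail -4; python3 -c "
from h import *
o=env.observe(); print(o['time_s'],o['position'],o['tool_rot'][:,1],o['grip_width'],o['ft_force'])"
```

```text
R [ 0.5505 -0.0917  0.06  ] tray -0.0086 -0.0912 ang 3.15176897639723
top n [-0.64   0.136  0.756] lean 40.88937921660916 o [ 0.4885 -0.3278  0.0805] rad 0.052020423114299774 red r 0.04201945031132915
n top 275 c [0.0031 0.0017] ext 0.056722256387279124 white 44 [0.01585691 0.00433306] tally 1.0870128104514873 z0 [ 0.726 -0.377  0.575] rr [-0.363 -0.917 -0.142]
side n [0.976 0.008 0.218] lean 77.41567936849323 o [ 0.4649 -0.3397  0.1137] rad 0.014521155506372452 red r nan
0.1 [0.15280746 0.52810994 0.24977196] [ 0.27805459  0.96056444 -0.00126789] 0.0854163382086783 [-0.48161078  0.13233628 -0.54456557]m.py:22: RuntimeWarning: Mean of empty slice.
  red=(C[:,2]>130)&(C[:,1]<90)&(abs(h)<.01); r=P[red].mean(0)
  ret = um.true_divide(
Traceback (most recent call last):
  File "m.py", line 32, in <module>
    dial('top','t0',(437,537,275,355)); dial('side','s0',(285,390,345,475))
                                        ~~~~^^^^^^^^^^^^^^^^^^^^^^^^^^^^^^^
  File "m.py", line 27, in dial
    top=(h>.028)&(h<.04)&(np.linalg.norm(P-o-h[:,None]*nn,axis=1)<.04); K=np.c_[(P[top]-o)@rr,(P[top]-o)@z0]; k=K.mean(0); ax=np.linalg.svd(K-k)[2][0]
                                                                                                                              ~~~~~~~~~~~~~^^^^^
numpy.linalg.LinAlgError: SVD did not converge
```

Every row needs all five keys.

servo_tool(
  steps=[
    {"tx":2.2,"ty":-2.2,"tz":0,"yaw":7,"claw":2.5},
    {"tx":2.2,"ty":-2.2,"tz":0,"yaw":6.7,"claw":2.5},
    {"tx":2.2,"ty":-2.2,"tz":0,"yaw":0,"claw":2.5},
    {"tx":2.2,"ty":-2.2,"tz":0,"yaw":0,"claw":2.5},
    {"tx":2.2,"ty":-2.2,"tz":0,"yaw":0,"claw":2.5},
    {"tx":2.2,"ty":-2.2,"tz":0,"yaw":0,"claw":2.5},
    {"tx":2.2,"ty":-2.2,"tz":0,"yaw":0,"claw":2.5},
    {"tx":2.2,"ty":-2.2,"tz":0,"yaw":0,"claw":2.5},
    {"tx":2.2,"ty":-2.2,"tz":0,"yaw":0,"claw":2.5},
    {"tx":2.2,"ty":-2.2,"tz":0,"yaw":0,"claw":2.5},
    {"tx":2.2,"ty":-2.2,"tz":0,"yaw":0,"claw":2.5},
    {"tx":2.2,"ty":-2.2,"tz":0,"yaw":0,"claw":2.5},
    {"tx":2.2,"ty":-2.2,"tz":0,"yaw":0,"claw":2.5},
    {"tx":2.2,"ty":-2.2,"tz":0,"yaw":0,"claw":2.5},
    {"tx":2.2,"ty":-2.2,"tz":0,"yaw":0,"claw":2.5},
    {"tx":2.2,"ty":-2.2,"tz":0,"yaw":0,"claw":2.5},
    {"tx":2.2,"ty":-2.2,"tz":0,"yaw":0,"claw":2.5},
    {"tx":2.2,"ty":-2.2,"tz":0,"yaw":0,"claw":2.5},
    {"tx":2.2,"ty":-2.2,"tz":0,"yaw":0,"claw":2.5},
    {"tx":2.0,"ty":-2.0,"tz":0,"yaw":0,"claw":2.5},
  ],
)

```text
time_s: 2.1
position: [0.5917, 0.0891, 0.2498]
tool_rot: [[-0.999, 0.043, -0.001], [0.043, 0.999, 0.0], [0.001, -0.0, -1.0]]
ft_force: [1.1, -0.6, 0.2]
grip_width: 0.025
gripper_force: 0.0
```

servo_tool(
  steps=[
    {"tx":0,"ty":0,"tz":-3,"yaw":0,"claw":2.5},
    {"tx":0,"ty":0,"tz":-3,"yaw":0,"claw":2.5},
    {"tx":0,"ty":0,"tz":-3,"yaw":0,"claw":2.5},
    {"tx":0,"ty":0,"tz":-3,"yaw":0,"claw":2.5},
    {"tx":0,"ty":0,"tz":-3,"yaw":0,"claw":2.5},
    {"tx":0,"ty":0,"tz":-1.5,"yaw":0,"claw":2.5},
    {"tx":0,"ty":0,"tz":-0.7,"yaw":0,"claw":2.5},
    {"tx":0,"ty":0,"tz":-0.2,"yaw":0,"claw":2.5},
    {"tx":0,"ty":0,"tz":0,"yaw":0,"claw":2.5},
  ],
)

```text
time_s: 3.0
position: [0.5912, 0.0903, 0.0768]
tool_rot: [[-0.999, 0.043, 0.001], [0.043, 0.999, -0.0], [-0.001, -0.0, -1.0]]
ft_force: [-0.2, 0.9, 0.7]
grip_width: 0.0252
gripper_force: 0.0
```

servo_tool(
  steps=[
    {"tx":-0.5,"ty":0.02,"tz":-0.2,"yaw":0,"claw":2.5},
    {"tx":-0.6,"ty":0.03,"tz":0,"yaw":0,"claw":2.5},
    {"tx":-0.6,"ty":0.03,"tz":0,"yaw":0,"claw":2.5},
    {"tx":-0.6,"ty":0.02,"tz":0,"yaw":0,"claw":2.5},
    {"tx":-0.6,"ty":0.03,"tz":0,"yaw":0,"claw":2.5},
    {"tx":-0.6,"ty":0.02,"tz":0,"yaw":0,"claw":2.5},
    {"tx":-0.6,"ty":0.03,"tz":0,"yaw":0,"claw":2.5},
    {"tx":-0.6,"ty":0.02,"tz":0,"yaw":0,"claw":2.5},
    {"tx":-0.6,"ty":0.03,"tz":0,"yaw":0,"claw":2.5},
    {"tx":-0.6,"ty":0.02,"tz":0,"yaw":0,"claw":2.5},
    {"tx":-0.6,"ty":0.03,"tz":0,"yaw":0,"claw":2.5},
    {"tx":-0.6,"ty":0.02,"tz":0,"yaw":0,"claw":2.5},
    {"tx":-0.4,"ty":0.02,"tz":0,"yaw":0,"claw":2.5},
    {"tx":0,"ty":0,"tz":0,"yaw":0,"claw":2.5},
    {"tx":1,"ty":0,"tz":1,"yaw":0,"claw":2.5},
    {"tx":1,"ty":0,"tz":2,"yaw":0,"claw":2.5},
    {"tx":0,"ty":0,"tz":3,"yaw":0,"claw":2.5},
  ],
)

```text
time_s: 4.7
position: [0.5364, 0.0934, 0.134]
tool_rot: [[-0.999, 0.043, -0.002], [0.043, 0.999, 0.0], [0.002, -0.0, -1.0]]
ft_force: [-0.2, 0.1, -0.3]
grip_width: 0.0249
gripper_force: 0.0
```

servo_tool(
  steps=[
    {"tx":1.5,"ty":-3.0,"tz":0,"yaw":0,"claw":2.5},
    {"tx":1.5,"ty":-3.2,"tz":0,"yaw":0,"claw":2.5},
    {"tx":1.5,"ty":-3.2,"tz":0,"yaw":0,"claw":2.5},
    {"tx":0,"ty":-3.2,"tz":0,"yaw":0,"claw":2.5},
    {"tx":0,"ty":-3.0,"tz":0,"yaw":0,"claw":2.5},
    {"tx":0,"ty":-3.0,"tz":0,"yaw":0,"claw":2.5},
    {"tx":0,"ty":0,"tz":-2,"yaw":0,"claw":2.5},
    {"tx":0,"ty":0,"tz":-2,"yaw":0,"claw":2.5},
    {"tx":0,"ty":0,"tz":-1.3,"yaw":0,"claw":2.5},
    {"tx":0,"ty":0,"tz":-0.6,"yaw":0,"claw":2.5},
    {"tx":0,"ty":0,"tz":0,"yaw":0,"claw":2.5},
  ],
)

```text
time_s: 5.8
position: [0.5809, -0.0923, 0.0748]
tool_rot: [[-0.999, 0.042, -0.001], [0.042, 0.999, 0.0], [0.001, 0.0, -1.0]]
ft_force: [0.5, 0.1, 0.2]
grip_width: 0.0251
gripper_force: 0.0
```

```bash
python3 -c "
from h import *
snap('side','s1')"
```

```text
(no output)
```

View pics/s1.png

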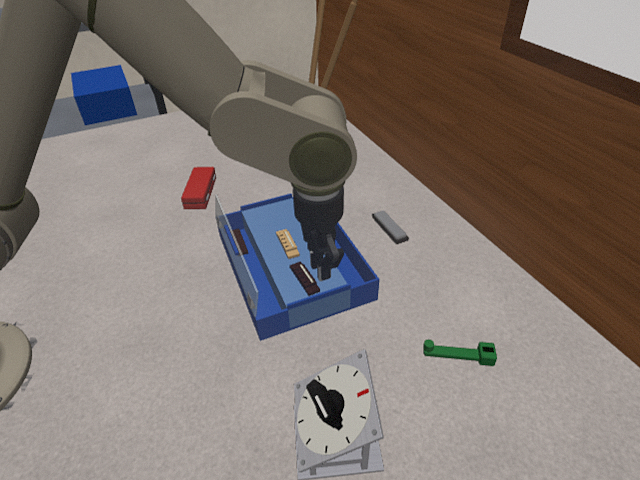

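The first dark bridge is in the trough at (238,240), and the fingers stand behind the second at (325,262). I'll sweep the second one now: 7 cm toward the robot.

servo_tool(
  steps=[
    {"tx":-0.5,"ty":0.02,"tz":0,"yaw":0,"claw":2.5},
    {"tx":-0.6,"ty":0.03,"tz":0,"yaw":0,"claw":2.5},
    {"tx":-0.6,"ty":0.03,"tz":0,"yaw":0,"claw":2.5},
    {"tx":-0.6,"ty":0.02,"tz":0,"yaw":0,"claw":2.5},
    {"tx":-0.6,"ty":0.03,"tz":0,"yaw":0,"claw":2.5},
    {"tx":-0.6,"ty":0.02,"tz":0,"yaw":0,"claw":2.5},
    {"tx":-0.6,"ty":0.03,"tz":0,"yaw":0,"claw":2.5},
    {"tx":-0.6,"ty":0.02,"tz":0,"yaw":0,"claw":2.5},
    {"tx":-0.6,"ty":0.03,"tz":0,"yaw":0,"claw":2.5},
    {"tx":-0.6,"ty":0.02,"tz":0,"yaw":0,"claw":2.5},
    {"tx":-0.6,"ty":0.03,"tz":0,"yaw":0,"claw":2.5},
    {"tx":-0.6,"ty":0.02,"tz":0,"yaw":0,"claw":2.5},
    {"tx":-0.1,"ty":0,"tz":0,"yaw":0,"claw":2.5},
    {"tx":0,"ty":0,"tz":0,"yaw":0,"claw":2.5},
    {"tx":0.5,"ty":0,"tz":1,"yaw":0,"claw":2.5},
    {"tx":0,"ty":0,"tz":2,"yaw":0,"claw":2.5},
    {"tx":0,"ty":0,"tz":3,"yaw":0,"claw":2.5},
  ],
)

```text
time_s: 7.55
position: [0.5136, -0.0893, 0.1349]
tool_rot: [[-0.999, 0.043, -0.003], [0.043, 0.999, 0.001], [0.003, 0.001, -1.0]]
ft_force: [0.4, -0.0, 0.8]
grip_width: 0.0254
gripper_force: 0.0
```

servo_tool(
  steps=[
    {"tx":0.6,"ty":3.1,"tz":0,"yaw":0,"claw":2.5},
    {"tx":0.6,"ty":3.1,"tz":0,"yaw":0,"claw":2.5},
    {"tx":0,"ty":3.2,"tz":0,"yaw":0,"claw":2.5},
    {"tx":0,"ty":0,"tz":-2,"yaw":0,"claw":2.5},
    {"tx":0,"ty":0,"tz":-2,"yaw":0,"claw":2.5},
    {"tx":0,"ty":0,"tz":-1.3,"yaw":0,"claw":2.5},
    {"tx":0,"ty":0,"tz":-0.7,"yaw":0,"claw":2.5},
    {"tx":0,"ty":0,"tz":0,"yaw":0,"claw":2.5},
  ],
)

```text
time_s: 8.35
position: [0.5258, 0.0045, 0.0747]
tool_rot: [[-0.999, 0.043, -0.001], [0.043, 0.999, 0.0], [0.001, 0.0, -1.0]]
ft_force: [0.4, -0.8, 1.0]
grip_width: 0.0249
gripper_force: 0.0
```

servo_tool(
  steps=[
    {"tx":0.5,"ty":-0.02,"tz":0,"yaw":0,"claw":2.5},
    {"tx":0.6,"ty":-0.03,"tz":0,"yaw":0,"claw":2.5},
    {"tx":0.6,"ty":-0.03,"tz":0,"yaw":0,"claw":2.5},
    {"tx":0.6,"ty":-0.02,"tz":0,"yaw":0,"claw":2.5},
    {"tx":0.6,"ty":-0.03,"tz":0,"yaw":0,"claw":2.5},
    {"tx":0.6,"ty":-0.02,"tz":0,"yaw":0,"claw":2.5},
    {"tx":0.6,"ty":-0.03,"tz":0,"yaw":0,"claw":2.5},
    {"tx":0.6,"ty":-0.02,"tz":0,"yaw":0,"claw":2.5},
    {"tx":0.6,"ty":-0.03,"tz":0,"yaw":0,"claw":2.5},
    {"tx":0.6,"ty":-0.02,"tz":0,"yaw":0,"claw":2.5},
    {"tx":0.6,"ty":-0.03,"tz":0,"yaw":0,"claw":2.5},
    {"tx":0.6,"ty":-0.02,"tz":0,"yaw":0,"claw":2.5},
    {"tx":0.6,"ty":-0.02,"tz":0,"yaw":0,"claw":2.5},
    {"tx":0.6,"ty":-0.02,"tz":0,"yaw":0,"claw":2.5},
    {"tx":0.4,"ty":-0.02,"tz":0,"yaw":0,"claw":2.5},
    {"tx":0,"ty":0,"tz":0,"yaw":0,"claw":2.5},
    {"tx":-0.5,"ty":0,"tz":1,"yaw":0,"claw":0},
    {"tx":-1,"ty":0,"tz":2,"yaw":0,"claw":0},
    {"tx":-2,"ty":0,"tz":3,"yaw":0,"claw":0},
    {"tx":-2,"ty":0,"tz":3,"yaw":0,"claw":0},
  ],
)

```text
time_s: 10.35
position: [0.5566, 0.001, 0.1667]
tool_rot: [[-0.999, 0.043, -0.001], [0.043, 0.999, 0.0], [0.001, 0.0, -1.0]]
ft_force: [0.1, 0.2, 0.2]
grip_width: -0.0
gripper_force: 0.0
```

servo_tool(
  steps=[
    {"tx":-3.2,"ty":0,"tz":0,"yaw":0,"claw":0},
    {"tx":-3.2,"ty":0,"tz":0,"yaw":0,"claw":0},
    {"tx":-3.2,"ty":0,"tz":0,"yaw":0,"claw":0},
    {"tx":-3.2,"ty":0,"tz":0,"yaw":0,"claw":0},
    {"tx":-3.2,"ty":0,"tz":0,"yaw":0,"claw":0},
    {"tx":0,"ty":0,"tz":-2,"yaw":0,"claw":0},
    {"tx":0,"ty":0,"tz":-2,"yaw":0,"claw":0},
    {"tx":0,"ty":0,"tz":-1.3,"yaw":0,"claw":0},
    {"tx":0,"ty":0,"tz":0,"yaw":0,"claw":0},
  ],
)

```text
time_s: 11.25
position: [0.3969, 0.0012, 0.1118]
tool_rot: [[-0.999, 0.043, -0.002], [0.043, 0.999, 0.001], [0.002, 0.001, -1.0]]
ft_force: [0.0, -0.4, 0.8]
grip_width: -0.0004
gripper_force: 0.0
```

```bash
python3 -c "
from h import *
snap('side','s2'); im=cv2.imread('pics/s2.png'); cv2.imwrite('pics/s2c.png',cv2.resize(im[160:350,170:420],(750,570),interpolation=3))"
```

```text
(no output)
```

View pics/s2c.png

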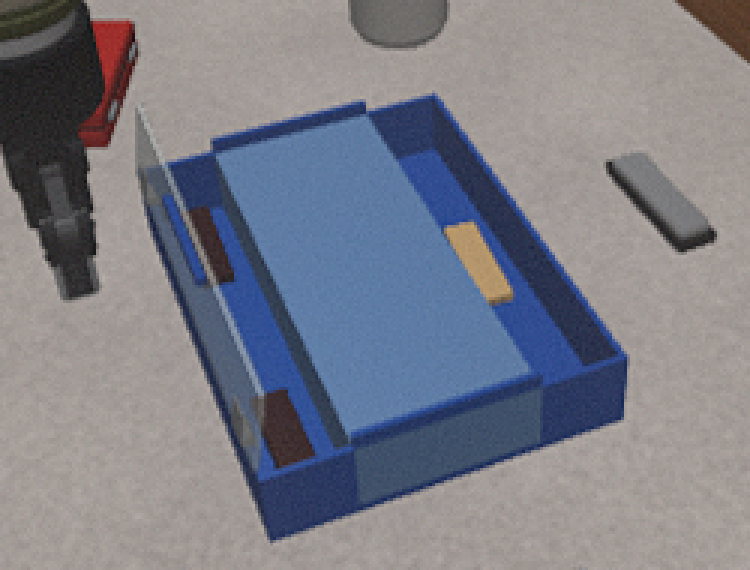

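All three bridges are where they belong: the dark ones at (212,245) and (287,428), the pale one at (478,262). Now I'll push the lid along its arc.

servo_tool(
  steps=[
    {"tx":1.5,"ty":0,"tz":0,"yaw":0,"claw":0},
    {"tx":1.5,"ty":0,"tz":0,"yaw":0,"claw":0},
    {"tx":1.0,"ty":0,"tz":0,"yaw":0,"claw":0},
    {"tx":0.5,"ty":0,"tz":0,"yaw":0,"claw":0},
    {"tx":0.55,"ty":0,"tz":0,"yaw":0,"claw":0},
    {"tx":0.5,"ty":0,"tz":0,"yaw":0,"claw":0},
    {"tx":0.5,"ty":0,"tz":-0.15,"yaw":0,"claw":0},
    {"tx":0.5,"ty":0,"tz":-0.15,"yaw":0,"claw":0},
    {"tx":0.45,"ty":0,"tz":-0.25,"yaw":0,"claw":0},
    {"tx":0.45,"ty":0,"tz":-0.3,"yaw":0,"claw":0},
    {"tx":0.35,"ty":0,"tz":-0.35,"yaw":0,"claw":0},
    {"tx":0.35,"ty":0,"tz":-0.4,"yaw":0,"claw":0},
    {"tx":0.25,"ty":0,"tz":-0.45,"yaw":0,"claw":0},
    {"tx":0.25,"ty":0,"tz":-0.45,"yaw":0,"claw":0},
    {"tx":0.1,"ty":0,"tz":-0.45,"yaw":0,"claw":0},
    {"tx":0,"ty":0,"tz":0,"yaw":0,"claw":0},
  ],
)

```text
time_s: 12.9
position: [0.4853, 0.001, 0.0822]
tool_rot: [[-0.999, 0.043, -0.001], [0.043, 0.999, 0.0], [0.001, 0.0, -1.0]]
ft_force: [-1.1, 0.3, 0.1]
grip_width: -0.0002
gripper_force: 0.0
```

servo_tool(
  steps=[
    {"tx":0,"ty":0,"tz":-0.2,"yaw":0,"claw":0},
    {"tx":0,"ty":0,"tz":-0.2,"yaw":0,"claw":0},
    {"tx":0,"ty":0,"tz":0,"yaw":0,"claw":0},
  ],
)

```text
time_s: 13.2
position: [0.4853, 0.0009, 0.0787]
tool_rot: [[-0.999, 0.043, -0.0], [0.043, 0.999, 0.0], [0.0, 0.0, -1.0]]
ft_force: [-0.5, 0.1, -0.1]
grip_width: -0.0001
gripper_force: 0.0
```

servo_tool(
  steps=[
    {"tx":0,"ty":0,"tz":-0.1,"yaw":0,"claw":0},
    {"tx":0,"ty":0,"tz":-0.1,"yaw":0,"claw":0},
    {"tx":0,"ty":0,"tz":-0.05,"yaw":0,"claw":0},
    {"tx":0,"ty":0,"tz":0,"yaw":0,"claw":0},
  ],
)

```text
time_s: 13.6
position: [0.4855, 0.0009, 0.077]
tool_rot: [[-0.999, 0.043, 0.001], [0.043, 0.999, -0.0], [-0.001, -0.0, -1.0]]
ft_force: [-1.9, 1.2, 8.6]
grip_width: 0.0001
gripper_force: 4.3
```

The lid is at its stop, with 8.6 N at the predicted height. I'll lift away and refit the dial plane.

servo_tool(
  steps=[
    {"tx":0,"ty":0,"tz":1,"yaw":0,"claw":0},
    {"tx":0,"ty":0,"tz":3,"yaw":0,"claw":0},
    {"tx":0,"ty":0,"tz":4,"yaw":0,"claw":0},
    {"tx":0,"ty":0,"tz":4,"yaw":0,"claw":0},
    {"tx":0,"ty":0,"tz":3,"yaw":0,"claw":0},
  ],
)

```text
time_s: 14.1
position: [0.4854, 0.0009, 0.2293]
tool_rot: [[-0.999, 0.043, 0.002], [0.043, 0.999, -0.001], [-0.002, -0.001, -1.0]]
ft_force: [0.1, -0.2, -1.0]
grip_width: -0.0
gripper_force: 0.0
```

```bash
cat > d.py <<'E'
from h import *
import sys
def plane(n,f,box):
    u0,u1,v0,v1=box; im=cv2.imread(f'pics/{f}.png').astype(int)[v0:v1,u0:u1]
    m=((im.min(2)>185)&(im.max(2)-im.min(2)<45)).astype(np.uint8)
    m=cv2.morphologyEx(m,cv2.MORPH_OPEN,np.ones((3,3)))
    k,l,s,_=cv2.connectedComponentsWithStats(m); m=(l==1+s[1:,4].argmax()).astype(np.uint8)
    cs=cv2.findContours(m,0,2)[0]; e=cv2.fitEllipse(cv2.convexHull(max(cs,key=len)))
    mm=cv2.erode(m,np.ones((3,3))); v,u=np.nonzero(mm)
    P=np.array([pt(n,f,a+u0,b+v0,0) for a,b in zip(u,v)])
    best=0;rg=np.random.default_rng(0)
    for _ in range(400):
        a,b,c=P[rg.choice(len(P),3)]; q=np.cross(b-a,c-a); L=np.linalg.norm(q)
        if L<1e-5: continue
        ok=abs((P-a)@q/L)<.0025
        if ok.sum()>best: best=ok.sum();I=ok
    Q=P[I]; g=Q.mean(0); nn=np.linalg.svd(Q-g)[2][2]; nn*=np.sign(nn[2])
    c=CM[n]; F=240/np.tan(np.radians(c['fovy'])/2)
    r=c['T'][:3,:3]@np.array([(e[0][0]+u0-c['cx'])/F,(e[0][1]+v0-c['cy'])/F,1]); o=c['T'][:3,3]
    O=o+r*((g-o)@nn)/(r@nn)
    print(n,len(P),best,'n',nn.round(3),'lean',np.degrees(np.arccos(nn[2])).round(1),'yaw',np.degrees(np.arctan2(-nn[1],-nn[0])).round(1),'ell',e,'O',O.round(4))
    return nn,O
def ray(n,u,v,nn,O,h):
    c=CM[n];F=240/np.tan(np.radians(c['fovy'])/2); r=c['T'][:3,:3]@np.array([(u-c['cx'])/F,(v-c['cy'])/F,1]); o=c['T'][:3,3]
    return o+r*((O+h*nn-o)@nn)/(r@nn)-O-h*nn
if __name__=='__main__':
    A=plane('top','t0',(437,537,275,355)); B=plane('side','s0',(285,390,345,475))
    for n,(nn,O),S in [('top',A,lambda x,y:(437+x/4-.4,275+y/4-.4)),('side',B,lambda x,y:(285+(x-400)*.2625-.4,345+y*.2626-.4))]:
        red,w0,w1={'top':((238,101),(203,219),(279,219)),'side':((697,182),(519,197),(556,272))}[n]
        z=ray(n,*S(*red),nn,O,0); a=ray(n,*S(*w0),nn,O,.034); b=ray(n,*S(*w1),nn,O,.034)
        rt=np.cross(z,nn); ang=lambda w:np.arctan2(w@rt,w@z)
        print(n,'red r',np.linalg.norm(z),'z',(z/np.linalg.norm(z)).round(3),'w r',np.linalg.norm(a),np.linalg.norm(b),'tally',ang(b-a),ang(b))
E
python3 d.py
```

```text
top 377 347 n [-0.528  0.194  0.827] lean 34.2 yaw -20.2 ell ((48.6424446105957, 42.813072204589844), (46.34260177612305, 58.606231689453125), 87.222900390625) O [ 0.485  -0.332   0.0795]Traceback (most recent call last):
  File "d.py", line 27, in <module>
    A=plane('top','t0',(437,537,275,355)); B=plane('side','s0',(285,390,345,475))
                                             ~~~~~^^^^^^^^^^^^^^^^^^^^^^^^^^^^^^^
  File "d.py", line 7, in plane
    k,l,s,_=cv2.connectedComponentsWithStats(m); m=(l==1+s[1:,4].argmax()).astype(np.uint8)
                                                         ~~~~~~~~~~~~~~^^
ValueError: attempt to get argmax of an empty sequence
```

```bash
sed -i "s/; B=plane('side','s0',(285,390,345,475))/; B=A/" d.py; python3 d.py
python3 - <<'E'
import numpy as np
nn=np.array([-.528,.194,.827]);O=np.array([.485,-.332,.0795])
z=np.array([.776,-.286,.562]);rt=np.cross(z,nn)
for t in np.arange(1.4,-.01,-.2):
    x=np.cos(t)*z+np.sin(t)*rt; cw=-np.sin(t)*z+np.cos(t)*rt
    print(round(t,1),'top edge pt r=24',(O+.034*nn+.024*x+.008*cw).round(4),'h20',(O+.020*nn+.024*x+.008*cw).round(4),'cw',cw.round(2))
E
```

```text
top 377 347 n [-0.528  0.194  0.827] lean 34.2 yaw -20.2 ell ((48.6424446105957, 42.813072204589844), (46.34260177612305, 58.606231689453125), 87.222900390625) O [ 0.485  -0.332   0.0795]
top red r 0.04300346473022514 z [ 0.777 -0.282  0.563] w r 0.0023580577784104648 0.031424941934084676 tally 1.1517551416887264 1.2155559633441235
side red r 0.04306429722597395 z [ 0.798 -0.219  0.561] w r 0.0034688598580968734 0.02762656606496576 tally 1.2861458197962987 1.3386924630807768
1.4 top edge pt r=24 [ 0.4555 -0.3478  0.1055] h20 [ 0.4628 -0.3505  0.0939] cw [-0.82  0.12 -0.55]
1.2 top edge pt r=24 [ 0.4593 -0.3495  0.1083] h20 [ 0.4667 -0.3522  0.0967] cw [-0.85 -0.07 -0.52]
1.0 top edge pt r=24 [ 0.4634 -0.3502  0.1111] h20 [ 0.4708 -0.3529  0.0995] cw [-0.84 -0.27 -0.47]
0.8 top edge pt r=24 [ 0.4677 -0.3499  0.1138] h20 [ 0.4751 -0.3526  0.1022] cw [-0.8  -0.45 -0.4 ]
0.6 top edge pt r=24 [ 0.4719 -0.3487  0.1162] h20 [ 0.4793 -0.3514  0.1046] cw [-0.72 -0.61 -0.32]
0.4 top edge pt r=24 [ 0.476  -0.3465  0.1183] h20 [ 0.4834 -0.3492  0.1067] cw [-0.62 -0.75 -0.22]
0.2 top edge pt r=24 [ 0.4797 -0.3435  0.1199] h20 [ 0.4871 -0.3462  0.1084] cw [-0.49 -0.86 -0.11]
0.0 top edge pt r=24 [ 0.4829 -0.3398  0.1211] h20 [ 0.4903 -0.3425  0.1095] cw [-0.35 -0.94 -0.  ]
```

The plane fit has a lean of 34.2° (34 given), dial yaw -20.2° and dial centre (0.485, -0.332, 0.0795). The tally reads about 1.2. Plan: push the pointer end uphill with closed fingers to about 0.35, then squeeze the bar with the jaws aligned to zero.

servo_tool(
  steps=[
    {"tx":-0.5,"ty":-2.3,"tz":0,"yaw":-5.9,"claw":0},
    {"tx":-0.5,"ty":-2.3,"tz":0,"yaw":-5.9,"claw":0},
    {"tx":-0.5,"ty":-2.3,"tz":0,"yaw":-5.9,"claw":0},
    {"tx":-0.5,"ty":-2.3,"tz":0,"yaw":0,"claw":0},
    {"tx":-0.5,"ty":-2.3,"tz":0,"yaw":0,"claw":0},
    {"tx":-0.5,"ty":-2.3,"tz":0,"yaw":0,"claw":0},
    {"tx":-0.5,"ty":-2.3,"tz":0,"yaw":0,"claw":0},
    {"tx":-0.5,"ty":-2.3,"tz":0,"yaw":0,"claw":0},
    {"tx":-0.5,"ty":-2.3,"tz":0,"yaw":0,"claw":0},
    {"tx":-0.5,"ty":-2.3,"tz":0,"yaw":0,"claw":0},
    {"tx":-0.3,"ty":-2.3,"tz":0,"yaw":0,"claw":0},
    {"tx":0,"ty":-2.3,"tz":0,"yaw":0,"claw":0},
    {"tx":0,"ty":-2.3,"tz":0,"yaw":0,"claw":0},
    {"tx":0,"ty":-2.3,"tz":0,"yaw":0,"claw":0},
    {"tx":0,"ty":-2.3,"tz":0,"yaw":0,"claw":0},
    {"tx":0,"ty":0,"tz":-3,"yaw":0,"claw":0},
    {"tx":0,"ty":0,"tz":-3,"yaw":0,"claw":0},
    {"tx":0,"ty":0,"tz":-3,"yaw":0,"claw":0},
    {"tx":0,"ty":0,"tz":-2.3,"yaw":0,"claw":0},
    {"tx":0,"ty":0,"tz":0,"yaw":0,"claw":0},
  ],
)

```text
time_s: 16.1
position: [0.4314, -0.3431, 0.1111]
tool_rot: [[-0.939, 0.345, -0.004], [0.345, 0.939, 0.005], [0.005, 0.003, -1.0]]
ft_force: [-0.2, 0.6, 0.7]
grip_width: 0.0001
gripper_force: 0.0
```

servo_tool(
  steps=[
    {"tx":0.4,"ty":-0.15,"tz":0,"yaw":0,"claw":0},
    {"tx":0.4,"ty":-0.15,"tz":0,"yaw":0,"claw":0},
    {"tx":0.4,"ty":-0.15,"tz":0,"yaw":0,"claw":0},
    {"tx":0.4,"ty":-0.15,"tz":0,"yaw":0,"claw":0},
    {"tx":0.4,"ty":-0.15,"tz":0,"yaw":0,"claw":0},
  ],
)

```text
time_s: 16.6
position: [0.4521, -0.3516, 0.114]
tool_rot: [[-0.939, 0.344, -0.002], [0.344, 0.939, 0.0], [0.002, -0.001, -1.0]]
ft_force: [-7.1, 1.2, 3.9]
grip_width: -0.0
gripper_force: 3.3
```

servo_tool(
  steps=[
    {"tx":0.3,"ty":-0.11,"tz":0,"yaw":0,"claw":0},
    {"tx":0.3,"ty":-0.11,"tz":0,"yaw":0,"claw":0},
    {"tx":0.3,"ty":-0.11,"tz":0,"yaw":0,"claw":0},
    {"tx":0,"ty":0,"tz":0,"yaw":0,"claw":0},
  ],
)

```text
time_s: 17.0
position: [0.4617, -0.3552, 0.1136]
tool_rot: [[-0.939, 0.344, 0.0], [0.344, 0.939, -0.001], [-0.0, -0.001, -1.0]]
ft_force: [-2.5, -1.0, 1.2]
grip_width: 0.0
gripper_force: 1.3
```

```bash
python3 -c "
from h import *
snap('side','s3'); im=cv2.imread('pics/s3.png'); cv2.imwrite('pics/s3c.png',cv2.resize(im[180:480,170:500],(660,600),interpolation=3))"
```

```text
(no output)
```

View pics/s3c.png

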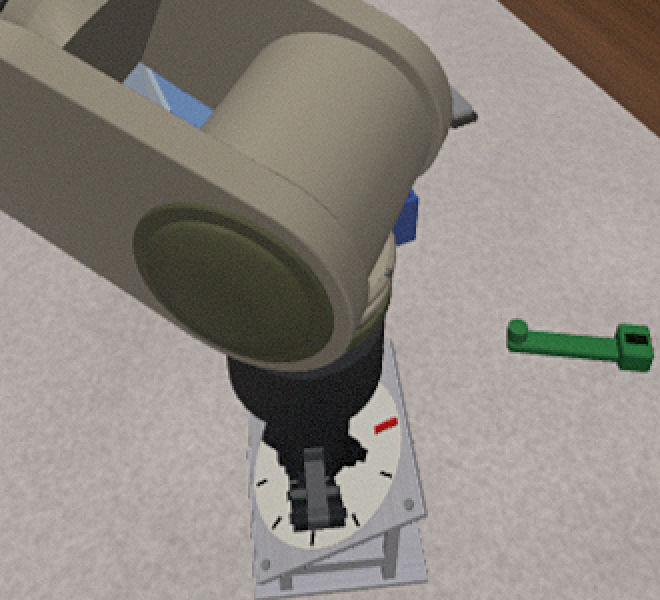

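The bar has swung to within about 0.35 of the red mark: its end is at (365,457) and the mark at (385,425). I'll back off, rise, open and straddle the bar.

servo_tool(
  steps=[
    {"tx":-0.7,"ty":0.25,"tz":0,"yaw":0,"claw":0},
    {"tx":-0.8,"ty":0.3,"tz":0,"yaw":0,"claw":0},
    {"tx":0,"ty":0,"tz":2.5,"yaw":0,"claw":0},
    {"tx":0,"ty":0,"tz":3,"yaw":0,"claw":7},
    {"tx":0.9,"ty":0.72,"tz":0,"yaw":0,"claw":7},
    {"tx":0.9,"ty":0.73,"tz":0,"yaw":0,"claw":7},
    {"tx":0.9,"ty":0.73,"tz":0,"yaw":0,"claw":7},
    {"tx":0,"ty":0,"tz":0,"yaw":0,"claw":7},
    {"tx":0,"ty":0,"tz":0,"yaw":0,"claw":7},
  ],
)

```text
time_s: 17.95
position: [0.4735, -0.3271, 0.1675]
tool_rot: [[-0.939, 0.343, -0.001], [0.343, 0.939, 0.001], [0.001, 0.001, -1.0]]
ft_force: [-0.2, -0.7, 1.2]
grip_width: 0.0699
gripper_force: 0.0
```

servo_tool(
  newtons=20,
  steps=[
    {"tx":0,"ty":-0.05,"tz":-2,"yaw":0,"claw":7},
    {"tx":0,"ty":0,"tz":-2,"yaw":0,"claw":7},
    {"tx":0,"ty":0,"tz":-1.2,"yaw":0,"claw":7},
    {"tx":0,"ty":0,"tz":0,"yaw":0,"claw":5},
    {"tx":0,"ty":0,"tz":0,"yaw":0,"claw":4},
    {"tx":0,"ty":0,"tz":0,"yaw":0,"claw":3},
    {"tx":0,"ty":0,"tz":0,"yaw":0,"claw":2.5},
    {"tx":0,"ty":0,"tz":0,"yaw":0,"claw":2},
    {"tx":0,"ty":0,"tz":0,"yaw":0,"claw":1.5},
    {"tx":0,"ty":0,"tz":0,"yaw":0,"claw":1.2},
    {"tx":0,"ty":0,"tz":0,"yaw":0,"claw":1.2},
    {"tx":0,"ty":0,"tz":0,"yaw":0,"claw":1.2},
  ],
)

```text
time_s: 19.15
position: [0.4732, -0.3268, 0.1166]
tool_rot: [[-0.939, 0.344, -0.001], [0.344, 0.939, 0.002], [0.001, 0.002, -1.0]]
ft_force: [-2.7, 3.9, 5.0]
grip_width: 0.0154
gripper_force: 19.5
```

The jaws closed to 15.4 mm on the 16 mm bar, so it is aligned. I'll release, move clear and check.

servo_tool(
  steps=[
    {"tx":0,"ty":0,"tz":0,"yaw":0,"claw":4},
    {"tx":0,"ty":0,"tz":0,"yaw":0,"claw":7},
    {"tx":0,"ty":0,"tz":0,"yaw":0,"claw":7},
    {"tx":0,"ty":0,"tz":1,"yaw":0,"claw":7},
    {"tx":0,"ty":0,"tz":3,"yaw":0,"claw":7},
    {"tx":0,"ty":0,"tz":3,"yaw":0,"claw":7},
    {"tx":0,"ty":0,"tz":4,"yaw":0,"claw":7},
    {"tx":-2.5,"ty":-2,"tz":2,"yaw":0,"claw":7},
    {"tx":-2.5,"ty":-2,"tz":0,"yaw":0,"claw":7},
    {"tx":-2.5,"ty":-2,"tz":0,"yaw":0,"claw":7},
    {"tx":-2.5,"ty":-2,"tz":0,"yaw":0,"claw":7},
    {"tx":-2.5,"ty":-2,"tz":0,"yaw":0,"claw":7},
    {"tx":-2.5,"ty":-2,"tz":0,"yaw":0,"claw":7},
    {"tx":-2.5,"ty":-2,"tz":0,"yaw":0,"claw":7},
    {"tx":-2.5,"ty":-2,"tz":0,"yaw":0,"claw":7},
    {"tx":0,"ty":0,"tz":0,"yaw":0,"claw":7},
  ],
)

```text
time_s: 20.75
position: [0.2709, -0.4902, 0.2468]
tool_rot: [[-0.937, 0.348, -0.0], [0.348, 0.937, -0.001], [0.0, -0.001, -1.0]]
ft_force: [0.9, -0.5, -0.2]
grip_width: 0.07
gripper_force: 0.0
```

```bash
python3 -c "
from h import *
snap('side','s4'); snap('top','t4')
t=cv2.imread('pics/t4.png'); s=cv2.imread('pics/s4.png')
C=np.zeros((600,800,3),np.uint8); C[:320,:400]=cv2.resize(t[275:355,437:537],(400,320),interpolation=3); C[:600,400:]=cv2.resize(s[180:480,190:390],(400,600),interpolation=3); C[320:600,:400]=cv2.resize(t[210:350,215:415],(400,280),interpolation=3)
cv2.imwrite('pics/c4.png',C)
for u,v in [(240,318),(307,318),(370,322),(240,312),(370,314)]: print(u,v,pt('top','t4',u,v).round(4))"
```

```text
240 318 [0.4887 0.1309 0.0562]
307 318 [0.4873 0.0031 0.0568]
370 322 [ 0.4785 -0.1172  0.0573]
240 312 [0.5    0.131  0.0567]
370 314 [ 0.4936 -0.1176  0.0568]
```

View pics/c4.png

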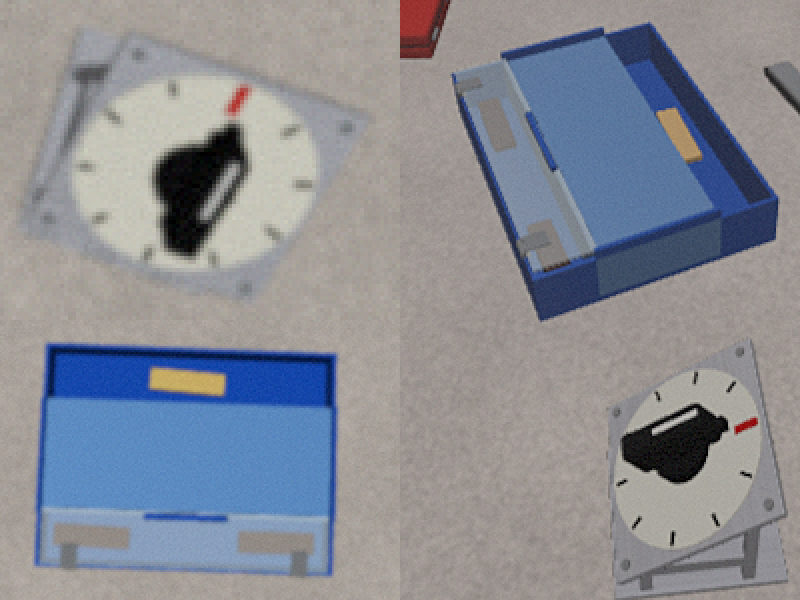

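The lid lies level, with its outer face at z ≈ 0.057 as expected, and the bridges are in place. In the top crop the white line runs (205,218) to (237,166); I'll compute the tally from that.

```bash
python3 - <<'E'
from d import *
A=plane('top','t4',(437,537,275,355)); nn=np.array([-.528,.194,.827]);O=np.array([.485,-.332,.0795])
S=lambda x,y:(437+x/4-.4,275+y/4-.4)
z=ray('top',*S(238,101),nn,O,0); rt=np.cross(z,nn)
w=ray('top',*S(237,166),nn,O,.034)-ray('top',*S(205,218),nn,O,.034); print('tally',np.arctan2(w@rt,w@z))
# top-edge pixels of the white strip, side view
c=[190+(x-400)/2-.25 for x in (655,697)]; v=[180+y/2-.25 for y in (430,410)]
r=[190+(746-400)/2-.25,180+425/2-.25]; z=ray('side',*r,nn,O,0); rt=np.cross(z,nn)
w=ray('side',c[1],v[1],nn,O,.034)-ray('side',c[0],v[0],nn,O,.034); print('side',np.arctan2(w@rt,w@z), np.linalg.norm(z))
zz=np.array([.776,-.286,.562]);rr=np.cross(zz,nn); print('side vs uphill',np.arctan2(w@rr,w@zz))
E
```

```text
Traceback (most recent call last):
  File "d.py", line 7, in plane
    k,l,s,_=cv2.connectedComponentsWithStats(m); m=(l==1+s[1:,4].argmax()).astype(np.uint8)
                                                         ~~~~~~~~~~~~~~^^
ValueError: attempt to get argmax of an empty sequence
```

```bash
python3 - <<'E'
from d import *
nn=np.array([-.528,.194,.827]);O=np.array([.485,-.332,.0795])
S=lambda x,y:(437+x/4-.4,275+y/4-.4)
z=ray('top',*S(238,101),nn,O,0); rt=np.cross(z,nn)
w=ray('top',*S(237,166),nn,O,.034)-ray('top',*S(205,218),nn,O,.034); print('tally',np.arctan2(w@rt,w@z))
c=[190+(x-400)/2-.25 for x in (655,697)]; v=[180+y/2-.25 for y in (430,410)]
r=[190+(746-400)/2-.25,180+425/2-.25]; z=ray('side',*r,nn,O,0); rt=np.cross(z,nn)
w=ray('side',c[1],v[1],nn,O,.034)-ray('side',c[0],v[0],nn,O,.034); print('side',np.arctan2(w@rt,w@z), np.linalg.norm(z))
zz=np.array([.776,-.286,.562]);rr=np.cross(zz,nn); print('side vs uphill',np.arctan2(w@rr,w@zz))
E
```

```text
tally 0.014089756479282083
side 0.06836236113629889 0.043318154667376665
side vs uphill -0.0034218553973039047
```

```bash
python3 -c "
from rig import env
print(env.close_job())"
```

```text
the job is handed in; nothing more can be done
None
```

The job is handed in at about 21 s of the 64 s: both dark bridges are in the trough, the pale one is in the return bin, the lid is shut, and the tally reads zero (0.01 to 0.07 rad off by camera, 0.12 allowed). The hand-in gave no verdict back.

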